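# Step the test-cam lever to its third detent and acknowledge

## Robot

A 6-joint arm with a two-finger parallel gripper is mounted at the origin on the work surface. World frame = base frame: x ahead of the robot, y to its left, z up, the work surface at z = 0. Lengths are in m, angles in rad, forces in N, time in s.
With the tool pointing down it reaches from about 0.275 to 0.85 m from the base axis. Payload 19 kg.
Tool frame: the origin (TCP) lies midway between the tips of the shut fingers; the grasp point (between the pads) lies 19 mm behind it; z points along the fingers, y is the line along which they close (so a half turn about z gives the same grasp; the last joint's range is limited). The gripper opens to 85 mm and grips with 20 to 120 N. Pads are 22 mm wide; open, the fingers measure 114 mm over their backs; the gripper's body (76 mm by 85 mm) begins 54 mm behind the grasp point. The pads swing forward as they close: fully open they stand 13 mm farther back than shut.
Start: joints at [-1.404, 0.15, 1.437, -0, 1.554, -0.134], TCP at [0.17, -0.549, 0.197] pointing down, gripper open.
Joint ranges: [-2.8, 2.8], [-0.68, 2.1], [0.12, 2.68], [-1.39, 4.53], [0.16, 2.79], [-2.81, 2.81]. Speed limits (rad/s): [1.89, 1.89, 2.22, 3.01, 3.01, 3.01].

## Interface

Orientations are given as a unit quaternion [w, x, y, z].
In Python, from bench import r gives the robot as it stands.
- The arm moves only by the tool jog_arm, never from a script. Its arguments are lists of equal length, an entry for each row: "dp": the shift along the world's x, y, z scaled (see below), a list of three; "angular": the turn, a rotation vector about the world's x, y, z scaled (see below), a list of three. In form: {"dp": [[dx, dy, dz], ...], "angular": [[rx, ry, rz], ...]}. A call has 1 to 12 rows; each row is the pose to reach, as a shift and turn from the pose commanded when the call began; what a row does not reach only later rows make up. The controller multiplies each number of a shift by 0.15 m and each number of a turn by 90 degrees. A row lasts 1/8 s, in which the tool goes at most 62.5 mm and 10.7 degrees, less where a joint would pass 70% of its speed; a pose out of reach is approached as far as the arm can. A call with a number of a shift or a turn outside -1 to 1 is refused whole. A call with a gripper value outside its range is refused whole. "grip" is the closure, from 0 (fully open) to 1 (shut), set as the call begins (left out, the last holds). The fingers move at their own pace and stop on an object; the grip force is fixed at half the most. Time passes only in rows, so rows that repeat a pose let the fingers close. It gives the time, the measured TCP pose, the force, the opening and the grip force at its end, in the units of the state.
- r.get_obs(): the state, without advancing time (a new reading comes with each control period).
- r.capture(name): name is "scene" or "top" or "wrist"; returns a dict with "color" (480x640x3 uint8, red, green, blue), "range_z" (480x640 float32, m along the optical axis (not along the pixel's ray), 0 where there is no reading), "fx", "fy", "cx", "cy" (pixels), "rvec" (rotation vector, rad) and "tvec" (3), from world to camera coordinates, as OpenCV has them; the wrist camera has in their place "T_tool_cam" (4x4, takes a point from camera to tool coordinates, whose origin is the TCP and whose axes are the flange's). Camera axes: x right, y down, z forward; pixel columns grow to the right and rows downward; lengths in m; the calibration is good to about 2 mm. A picture is of the moment at which its call begins: read the wrist's pose just before it.
- r.hand_in(): hands the job in; it is judged then, once.
The state is a dict: "time_s": time; "joint_pos": joint angles; "dq": joint speeds; "effort": joint torques, N m; "ee_pos": TCP position; "ee_rot": TCP orientation; "force": force on the tool from outside, world axes, zero at the start; "moment": the same for the moment, N m; "grip_width": finger opening in m; "gripper_force": force on a finger pad.
Only numpy, scipy, OpenCV 4.12 (cv2) and the standard library are available. Lean on these libraries where they do the work, as an engineer would, in place of code of your own. Each camera call takes 0.05 s, during which the arm holds its last target. There are 200 camera calls.

## Task

With the fingertips, push the black ball grip sideways so that the lever clicks out of its home notch, away from the stop block, and leave it seated in the third notch after home (three clicks) without ever running past that notch. Then press the amber annunciator cap all the way down to acknowledge the setting, and let it spring back. Push and press only: never take the ball between the fingers, do not press the cap before the lever is set, and do not disturb the loose switch, knob and toggle plate on the bench.

Things in the scene. Friction and masses are not known exactly. Their poses are not given: they have to be found in the camera images.
- lever (a joint): Angle of the steel lever about its upright pivot, rad. 0 = home notch, where it starts; grows counter-clockwise from above, away from the stop block. Notches every 0.209: third after home 0.628, five in all. Crests midway (0.105, 0.314, 0.524, 0.733): 3 to 5 N at the ball to leave a notch; past a crest the lever snaps ahead of the finger into the next and stays. Never beyond 0.74.
- ball (a point): Centre of the black ball grip, a 38 mm sphere at the lever's end, 60 mm above bare bench, 57 mm beyond the rim of the round base plate. The lever is a level steel bar 12 mm thick, its axis 60 mm above the bench, 210 mm from pivot axis to ball centre; one click moves the ball 44 mm along its arc.
- pivot (a point): Point on the lever's upright pivot axis, 60 mm above the bench (level with the ball centre); it does not move. The steel hub and brass cam here reach 75 mm above the bench.
- fixture: Fixed round dark-grey base plate, 268 mm across, 14 mm thick; origin under the pivot. Seven steel pins (14 mm thick, tops 40 mm high, 100 mm from the axis, robot side) make the six notches: home and five more. A square aluminium stop block 68 mm high, 78 mm from the axis, stands just behind the lever's home place. On the far side a black switch, 64 mm high.
- cap (a joint): How far the amber cap is pressed, m: 0 up, 0.006 fully down. Spring: about 1.5 N to start, 5.1 N at the bottom; it springs back when let go.
- cap_top (a point): Centre of the top of the domed amber glass cap, 32 mm across, 48.5 mm above the bench when up; it is pressed straight down. It stands in a chrome collar (44 mm across, top 36 mm above the bench) on a fixed grey box 64 x 64 mm, 30 mm high.
- rocker: Bystander: loose khaki rocker switch, 46 x 34 mm, 28 mm high, 90 g; origin at the centre of its underside. Leave alone.
- flap_knob: Bystander: loose brass flap selector knob, 42 mm round foot with a bar grip, 30 mm high, 140 g; origin at the centre of its underside. Leave alone.
- toggle_plate: Bystander: loose chrome plate 60 x 38 mm with a short toggle, 40 mm high, 120 g; origin at the centre of its underside. Leave alone.
Mind the look-alikes: they are no part of the job. Of the things that look like the part that bears cap, the smallest one is meant.

How it is judged:
By the outcome, as a careful person would: the job done as asked, in the order asked, and still so for the second after the job is handed in, with the robot touching nothing.
It also fails if it takes over 58 s, if anything falls off the work surface, if the arm or the gripper's body presses on something with over 40 N, if the wrist force passes 120 N, or if a joint passes its speed limit or range.

## Working session

There is one attempt and no reset: what is moved stays moved. The work goes in short steps, Python scripts to look and compute and a tool call to move; the robot and the scene stay as the last step left them, time stands still between calls to the robot, and variables do not carry over. Pictures are saved under pics/ and viewed, at most 10 in all, crops included, and the job is handed in when it is done.

Besides the shell and the picture viewer there is one more tool, called after ">>>" as name(argument=value, ...) on one line, values as JSON. jog_arm: Moves the arm, as the interface text tells. Shifts and turns lie within -1 to 1; 1 stands for 0.15 m of shift or 90 degrees of turn. Its arguments: {"type":"object","properties":{"dp":{"type":"array","items":{"type":"array","items":{"type":"number","minimum":-1,"maximum":1}}},"angular":{"type":"array","items":{"type":"array","items":{"type":"number","minimum":-1,"maximum":1}}},"grip":{"type":"number"}},"required":["dp","angular"]}

```bash
mkdir -p pics; cat > h.py <<'E'
import numpy as np, cv2
from bench import r
def snap(n,f):
    c=r.capture(n); cv2.imwrite(f'pics/{f}.png',c['color'][:,:,::-1]); np.savez(f'{f}.npz',**c); return c
def cloud(c):
    v,u=np.mgrid[0:480,0:640]; z=c['range_z']
    P=np.stack([(u-c['cx'])*z/c['fx'],(v-c['cy'])*z/c['fy'],z],-1)
    R=cv2.Rodrigues(np.array(c['rvec'],float))[0]
    return (P-np.array(c['tvec']).ravel())@R
E
python3 -c "
from h import *
for n in ('scene','top'): snap(n,n+'1')
o=r.get_obs();print(o['time_s'],o['ee_pos'],o['ee_rot'],o['force'])"
```

```text
0.1 [ 0.17029929 -0.54894471  0.19656286] [-5.16487717e-04  9.88712089e-01  1.49827031e-01  1.01457730e-06] [0.14384055 0.08940201 0.72585945]
```

View pics/top1.png

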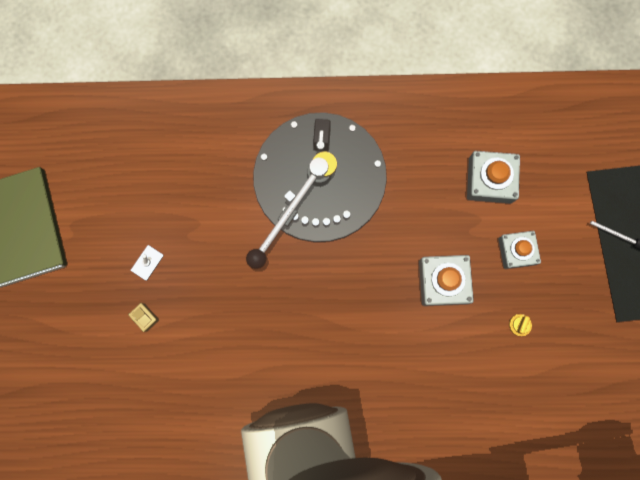

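View pics/scene1.png

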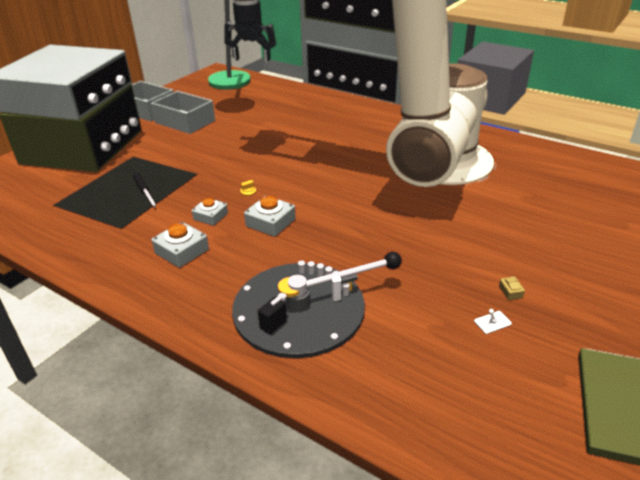

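The top view shows the ball at (257,258), the hub at (319,168), the stop block at (290,197) and pins to the right of the lever. The smallest amber unit is at (523,248), with the knob at (521,325) well clear of it.

```bash
python3 -c "
from h import *
c=dict(np.load('top1.npz'));W=cloud(c);col=c['color'].astype(int)
R=cv2.Rodrigues(c['rvec'])[0]
def at(u,v,h):
    C=-R.T@c['tvec'].ravel(); d=R.T@np.array([(u-c['cx'])/c['fx'],(v-c['cy'])/c['fy'],1]); return C+d*(h-C[2])/d[2]
def reg(u,v,s,lo,hi,m=None):
    k=np.zeros((480,640),bool);k[v-s:v+s+1,u-s:u+s+1]=1
    k&=(W[...,2]>lo)&(W[...,2]<hi)
    p=W[k]; print((u,v),len(p),'med',np.median(p,0).round(4),'mid',((p.min(0)+p.max(0))/2).round(4),'ext',np.ptp(p,axis=0).round(4),'zmax',p[:,2].max().round(4))
reg(257,258,14,.045,.09)
reg(319,168,12,.066,.09)
reg(320,177,70,.008,.018)
reg(523,248,9,.040,.06)
reg(521,250,24,.024,.033)
reg(449,279,9,.05,.09);reg(498,172,9,.05,.09)
reg(521,325,15,.01,.05)
print(at(257,258,.06),at(523,248,.0485))
"

```

```text
(257, 258) 373 med [0.5627 0.1217 0.0722] mid [0.5665 0.1218 0.0697] ext [0.0457 0.0444 0.0251] zmax 0.0823
(319, 168) 333 med [0.7329 0.0055 0.0744] mid [0.7339 0.0047 0.0732] ext [0.0479 0.0443 0.0144] zmax 0.0804
(320, 177) 10910 med [0.7297 0.0015 0.014 ] mid [0.7347 0.0072 0.013 ] ext [0.2669 0.2674 0.01  ] zmax 0.018
(523, 248) 236 med [ 0.5768 -0.3753  0.0465] mid [ 0.5776 -0.3773  0.0462] ext [0.0312 0.032  0.0124] zmax 0.0524
(521, 250) 701 med [ 0.5736 -0.3704  0.0295] mid [ 0.578  -0.3763  0.0285] ext [0.0695 0.0695 0.009 ] zmax 0.033
(449, 279) 353 med [ 0.5183 -0.2292  0.0674] mid [ 0.5187 -0.23    0.0624] ext [0.0342 0.0338 0.0226] zmax 0.0737
(498, 172) 358 med [ 0.7188 -0.3314  0.0672] mid [ 0.7216 -0.3344  0.0621] ext [0.0395 0.0398 0.0229] zmax 0.0735
(521, 325) 234 med [ 0.4349 -0.3697  0.0209] mid [ 0.4349 -0.3709  0.0226] ext [0.0338 0.0357 0.0252] zmax 0.0352
[0.56315588 0.12392741 0.06      ] [ 0.57657775 -0.37394345  0.0485    ]
```

>>> jog_arm(dp=[[0.56, 0.95, 0], [0.56, 0.95, 0], [0.56, 0.95, 0], [0.56, 0.95, 0]], angular=[[0, 0, -0.4], [0, 0, -0.4], [0, 0, -0.4], [0, 0, -0.4]], grip=1)

```text
time_s: 0.6
ee_pos: [0.2556, -0.4045, 0.1974]
ee_rot: [0.0, 0.986, -0.164, 0.0]
force: [0.2, -0.9, -0.1]
grip_width: 0.0125
gripper_force: 0.0
```

>>> jog_arm(dp=[[0.56, 0.95, 0], [0.56, 0.95, 0], [0.56, 0.95, 0], [0.56, 0.95, 0]], angular=[[0, 0, 0], [0, 0, 0], [0, 0, 0], [0, 0, 0]])

```text
time_s: 1.1
ee_pos: [0.3393, -0.2621, 0.1971]
ee_rot: [-0.0, 0.987, -0.161, 0.0]
force: [-0.4, 0.0, 0.2]
grip_width: 0.0003
gripper_force: 0.0
```

>>> jog_arm(dp=[[0.56, 0.95, 0], [0.56, 0.95, 0], [0.56, 0.95, 0], [0.56, 0.95, 0]], angular=[[0, 0, 0], [0, 0, 0], [0, 0, 0], [0, 0, 0]])

```text
time_s: 1.6
ee_pos: [0.423, -0.1203, 0.1968]
ee_rot: [-0.0, 0.987, -0.162, -0.0]
force: [0.3, -0.5, -0.4]
grip_width: 0.0005
gripper_force: 0.0
```

>>> jog_arm(dp=[[0.56, 0.95, 0], [0.56, 0.95, 0], [0.56, 0.95, 0], [0.56, 0.95, 0]], angular=[[0, 0, 0], [0, 0, 0], [0, 0, 0], [0, 0, 0]])

```text
time_s: 2.1
ee_pos: [0.507, 0.0214, 0.1964]
ee_rot: [0.0, 0.987, -0.162, -0.001]
force: [-0.1, -0.1, -0.2]
grip_width: 0.0
gripper_force: 0.0
```

>>> jog_arm(dp=[[0.56, 0.95, 0], [0.56, 0.95, 0], [0.56, 0.95, 0], [0.56, 0.95, 0]], angular=[[0, 0, 0], [0, 0, 0], [0, 0, 0], [0, 0, 0]])

```text
time_s: 2.6
ee_pos: [0.5911, 0.1631, 0.196]
ee_rot: [0.0, 0.987, -0.163, -0.001]
force: [0.8, -0.4, -0.3]
grip_width: 0.0
gripper_force: 0.0
```

>>> jog_arm(dp=[[0, 0, -0.3], [0, 0, -0.6], [0, 0, -0.85], [0, 0, -0.99], [0, 0, -0.99]], angular=[[0, 0, 0], [0, 0, 0], [0, 0, 0], [0, 0, 0], [0, 0, 0]])

```text
time_s: 3.22
ee_pos: [0.5895, 0.1609, 0.0474]
ee_rot: [0.001, 0.986, -0.164, -0.001]
force: [0.2, -0.3, -0.9]
grip_width: 0.0001
gripper_force: 0.0
```

```bash
cat >> h.py <<'E'
def ball(f):
    c=snap('top',f);W=cloud(c);C=c['color'].astype(int)
    k=(C.max(2)<60)&(W[...,2]>.062)&(W[...,2]<.085)&(W[...,0]>.48)&(W[...,0]<.62)&(abs(W[...,1])<.2)
    p=W[k]; A=np.c_[2*p,np.ones(len(p))]; s=np.linalg.lstsq(A,(p**2).sum(1),rcond=None)[0][:3]
    m=np.median(p,0); d=m[:2]-[.735,.0065]; print(len(p),m.round(4),'sph',s.round(4),'ang',np.degrees(np.arctan2(d[1],d[0])).round(1))
    o=r.get_obs();print(o['time_s'],o['ee_pos'].round(4),o['force'].round(2))
    return c
E
python3 -c "
from h import *
c=ball('top2')
cv2.imwrite('pics/c2.png',cv2.resize(c['color'][100:300,180:400,::-1],None,fx=3,fy=3))"
```

```text
36 [0.5606 0.1127 0.0716] sph [0.561  0.1204 0.0678] ang 148.7
3.275 [0.5903 0.1614 0.0488] [ 0.57  0.17 -0.03]
```

View pics/c2.png

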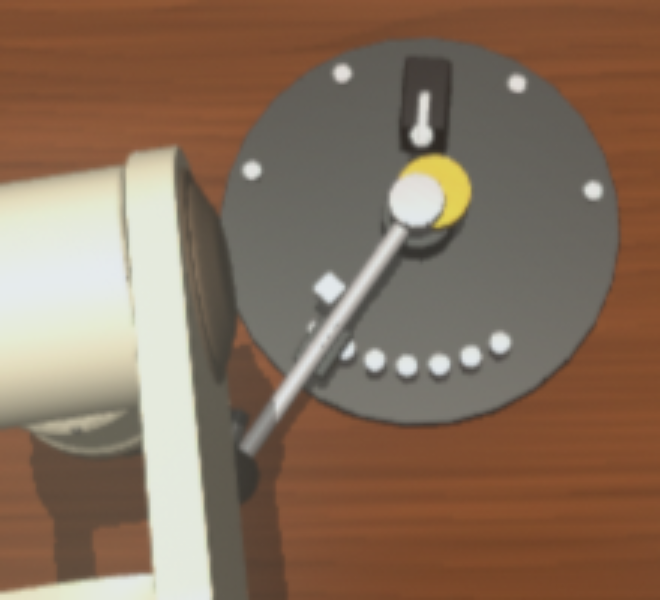

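```bash
cat >> h.py <<'E'
def path(cur,d=.0345,ths=np.arange(-.02,.56,.02)):
    for t in ths:
        a=np.radians(146.4)+t
        b=np.array([.735+.21*np.cos(a),.0065+.21*np.sin(a)])-d*np.array([-np.sin(a),np.cos(a)])
        print(round(t,3),((b-cur)/.15).round(3))
def lever(f):
    c=snap('top',f);W=cloud(c);v=W[...,:2]-[.735,.0065];rr=np.hypot(*np.moveaxis(v,-1,0))
    C=c['color'].astype(int);a=np.degrees(np.arctan2(v[...,1],v[...,0]))%360
    k=(rr>.1)&(rr<.18)&(W[...,2]>.058)&(W[...,2]<.072)&(a>135)&(a<205)&(np.ptp(C,axis=2)<40)
    p=W[k][:,:2];m=np.median(p,0);_,_,V=np.linalg.svd(p-p.mean(0));d=V[0]*np.sign(-V[0][0])
    print('lever n',k.sum(),'ang',np.median(a[k]).round(2),'dir',np.degrees(np.arctan2(d[1],d[0])).round(2)%360)
    o=r.get_obs();print(o['time_s'],o['ee_pos'].round(4),o['force'].round(2))
E
python3 -c "
from h import *
lever('top3')
path(np.array([.5903,.162]))"
```

```text
lever n 270 ang 145.95 dir 145.17
3.325 [0.5908 0.1619 0.0497] [ 1.26  0.4  -0.04]
-0.02 [-0.055 -0.05 ]
0.0 [-0.074 -0.07 ]
0.02 [-0.093 -0.091]
0.04 [-0.112 -0.113]
0.06 [-0.13  -0.134]
0.08 [-0.148 -0.156]
0.1 [-0.165 -0.179]
0.12 [-0.182 -0.202]
0.14 [-0.199 -0.225]
0.16 [-0.215 -0.248]
0.18 [-0.23  -0.272]
0.2 [-0.245 -0.296]
0.22 [-0.26 -0.32]
0.24 [-0.274 -0.345]
0.26 [-0.288 -0.37 ]
0.28 [-0.301 -0.395]
0.3 [-0.313 -0.42 ]
0.32 [-0.325 -0.446]
0.34 [-0.337 -0.472]
0.36 [-0.348 -0.498]
0.38 [-0.358 -0.525]
0.4 [-0.368 -0.551]
0.42 [-0.378 -0.578]
0.44 [-0.387 -0.605]
0.46 [-0.395 -0.632]
0.48 [-0.403 -0.659]
0.5 [-0.41  -0.687]
0.52 [-0.417 -0.714]
0.54 [-0.423 -0.742]
0.56 [-0.429 -0.77 ]
```

>>> jog_arm(dp=[[-0.05, -0.05, 0], [-0.074, -0.07, 0], [-0.093, -0.091, 0], [-0.112, -0.113, 0], [-0.13, -0.134, 0], [-0.13, -0.134, 0]], angular=[[0, 0, 0], [0, 0, 0], [0, 0, 0], [0, 0, 0], [0, 0, 0], [0, 0, 0]])

```text
time_s: 4.08
ee_pos: [0.5707, 0.1431, 0.0486]
ee_rot: [-0.0, 0.987, -0.163, 0.0]
force: [-0.4, 0.2, 0.6]
grip_width: -0.0003
gripper_force: 0.0
```

```bash
python3 -c "
from h import *
lever('top4')"
```

```text
lever n 235 ang 146.06 dir 146.66
4.125 [0.5708 0.1432 0.0486] [ 0.27 -0.35  0.22]
```

>>> jog_arm(dp=[[-0.009, -0.011, 0], [-0.018, -0.022, 0], [-0.026, -0.033, 0], [-0.035, -0.045, 0], [-0.035, -0.045, 0]], angular=[[0, 0, 0], [0, 0, 0], [0, 0, 0], [0, 0, 0], [0, 0, 0]])

```text
time_s: 4.75
ee_pos: [0.5655, 0.1364, 0.0486]
ee_rot: [-0.0, 0.987, -0.163, 0.0]
force: [-0.3, -0.3, -1.1]
grip_width: 0.0001
gripper_force: 0.0
```

```bash
python3 -c "
from h import *
lever('top5'); snap('wrist','w5')"
```

```text
lever n 141 ang 146.31 dir 148.32
4.8 [0.5656 0.1364 0.0486] [ 0.71 -0.77  0.41]
```

View pics/w5.png

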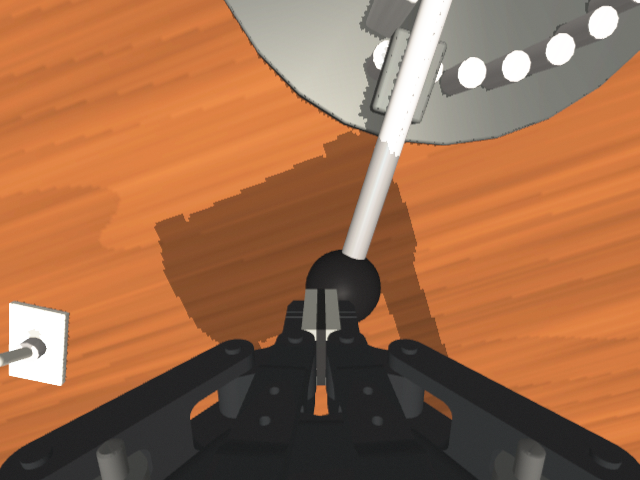

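The wrist view shows the ball at (343,285), just right of and partly behind the fingertips at (322,310). I'll turn that into tool coordinates.

```bash
cat >> h.py <<'E'
from scipy.spatial.transform import Rotation as Ro
def wball(f):
    o=r.get_obs(); c=snap('wrist',f); v,u=np.mgrid[0:480,0:640]; z=c['range_z']
    P=np.stack([(u-c['cx'])*z/c['fx'],(v-c['cy'])*z/c['fy'],z],-1)
    T=np.array(c['T_tool_cam']); Q=P@T[:3,:3].T+T[:3,3]
    q=np.array(o['ee_rot']); W=Q@Ro.from_quat(q[[1,2,3,0]]).as_matrix().T+o['ee_pos']
    k=(c['color'].max(2)<75)&(W[...,2]>.05)&(W[...,2]<.09)&(np.hypot(W[...,0]-.735,W[...,1]-.0065)>.18)&(z>.1)
    return o,c,Q,W,k
E
python3 -c "
from h import *
o,c,Q,W,k=wball('w6'); print(np.array(c['T_tool_cam']).round(3))
for p in [(343,262),(360,275),(370,285),(350,305),(315,265),(322,300),(310,300),(336,300),(300,320),(345,315)]:
    print(p,Q[p[1],p[0]].round(4),W[p[1],p[0]].round(4))
from scipy.optimize import least_squares
v,u=np.mgrid[0:480,0:640]; m=(np.hypot(u-343,v-285)<33)&((u>343)|(v<280))&(c['color'].max(2)<80)&(c['range_z']>0)
p=W[m]; s=least_squares(lambda s:np.linalg.norm(p-s,axis=1)-.019,[.56,.12,.06],loss='soft_l1',f_scale=.002).x
print(m.sum(),'ball',s, 'tcp',o['ee_pos'])"
```

```text
[[ 0.001 -0.959 -0.284  0.072]
 [ 1.     0.001 -0.     0.002]
 [ 0.001 -0.284  0.959 -0.176]
 [ 0.     0.     0.     1.   ]]
(343, 262) [ 0.0172  0.012  -0.0203] [0.578  0.1196 0.0689]
(360, 275) [ 0.0121  0.0197 -0.0238] [0.5707 0.1139 0.0724]
(370, 285) [ 0.0072  0.0245 -0.024 ] [0.5645 0.111  0.0726]
(350, 305) [ 0.0072  0.0136 -0.0446] [0.568  0.1213 0.0932]
(315, 265) [ 0.0125 -0.0012 -0.0115] [0.5778 0.1336 0.0601]
(322, 300) [ 0.0114  0.0022 -0.0486] [0.5757 0.1308 0.0972]
(310, 300) [ 0.0107 -0.0026 -0.0473] [0.5766 0.1355 0.0959]
(336, 300) [ 0.0116  0.0076 -0.049 ] [0.5741 0.1255 0.0976]
(300, 320) [ 0.0071 -0.0061 -0.0569] [0.5743 0.14   0.1055]
(345, 315) [ 0.0068  0.0111 -0.0523] [0.5685 0.1238 0.1009]
2275 ball [0.56135463 0.12518683 0.05996975] tcp [0.56560119 0.13647897 0.04859479]
```

```bash
python3 -c "
from h import *
o,c,Q,W,k=wball('w7')
for u in (312,332): 
  for v in range(262,345,6): print((u,v),Q[v,u].round(4),c['color'][v,u])
cv2.imwrite('pics/w7c.png',cv2.resize(c['color'][230:350,260:420,::-1],None,fx=4,fy=4))"
```

```text
(312, 262) [-0.0081 -0.0043  0.0506] [134  79  44]
(312, 268) [ 0.0111 -0.0027 -0.0122] [25 27 27]
(312, 274) [ 0.0099 -0.0026 -0.017 ] [32 30 31]
(312, 280) [ 0.0078 -0.0025 -0.0195] [35 34 33]
(312, 286) [ 0.0051 -0.0025 -0.0203] [35 35 34]
(312, 292) [ 0.0114 -0.002  -0.0412] [121 120 112]
(312, 298) [ 0.0113 -0.0018 -0.0466] [120 120 110]
(312, 304) [ 0.011  -0.0017 -0.0515] [120 119 111]
(312, 310) [ 0.0112 -0.0016 -0.0568] [120 119 111]
(312, 316) [ 0.0108 -0.0015 -0.0606] [121 120 112]
(312, 322) [ 0.0119 -0.0013 -0.0669] [120 119 111]
(312, 328) [ 0.0113 -0.0013 -0.0699] [121 120 112]
(312, 334) [ 0.0096 -0.0013 -0.0709] [98 96 91]
(312, 340) [ 0.0124 -0.001  -0.0791] [36 36 36]
(332, 262) [ 0.0164  0.007  -0.0183] [35 35 33]
(332, 268) [ 0.0144  0.0069 -0.021 ] [37 37 37]
(332, 274) [ 0.0125  0.0068 -0.0237] [40 37 36]
(332, 280) [ 0.01    0.0068 -0.0249] [45 44 43]
(332, 286) [ 0.0081  0.0068 -0.0273] [48 45 45]
(332, 292) [ 0.0113  0.0063 -0.0409] [121 119 111]
(332, 298) [ 0.0112  0.0062 -0.0465] [120 119 112]
(332, 304) [ 0.0111  0.006  -0.0517] [121 120 111]
(332, 310) [ 0.0113  0.0058 -0.0569] [122 120 112]
(332, 316) [ 0.0111  0.0057 -0.0613] [120 119 111]
(332, 322) [ 0.0113  0.0056 -0.0659] [120 119 111]
(332, 328) [ 0.0117  0.0054 -0.0705] [120 120 111]
(332, 334) [ 0.0118  0.0053 -0.0747] [35 34 36]
(332, 340) [ 0.0121  0.0052 -0.0787] [34 34 36]
```

View pics/w7c.png

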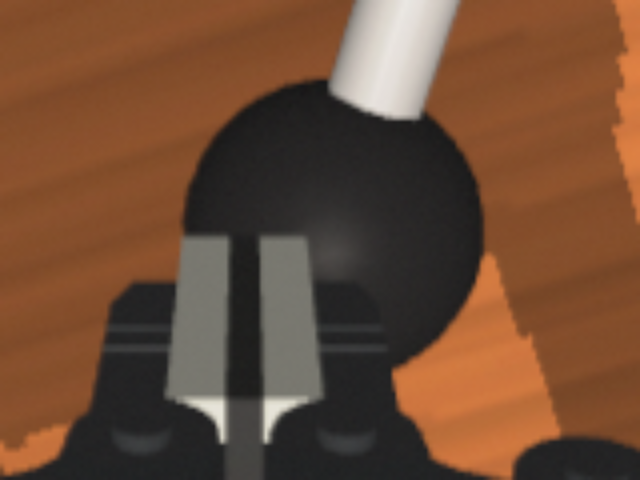

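The enlarged crop shows the real finger ends at pixel row 289, at tool z ≈ -0.038. The fingertips are therefore about 38 mm above the reported TCP and passed over the ball, which explains the lack of contact. I'll back off, go lower and push again.

>>> jog_arm(dp=[[0.08, 0.09, 0], [0.165, 0.179, 0], [0.165, 0.179, 0], [0.165, 0.179, -0.1], [0.165, 0.179, -0.2], [0.165, 0.179, -0.25], [0.165, 0.179, -0.25]], angular=[[0, 0, 0], [0, 0, 0], [0, 0, 0], [0, 0, 0], [0, 0, 0], [0, 0, 0], [0, 0, 0]])

```text
time_s: 5.82
ee_pos: [0.5899, 0.1631, 0.0102]
ee_rot: [0.0, 0.987, -0.163, -0.001]
force: [0.2, 0.3, 0.4]
grip_width: 0.0001
gripper_force: 0.0
```

```bash
python3 -c "
from h import *
lever('top8')
o,c,Q,W,k=wball('w8')
for u in (312,332,350): 
  for v in range(276,330,6): print((u,v),Q[v,u].round(4),W[v,u,2].round(4),c['color'][v,u])
"
```

```text
lever n 273 ang 145.9 dir 145.3
5.875 [0.5903 0.1632 0.0109] [-0.12  0.54  0.39]
(312, 276) [-0.0026 -0.0033  0.0116] -0.0007 [126  74  40]
(312, 282) [-0.0064 -0.0033  0.012 ] -0.0011 [128  75  40]
(312, 288) [-0.0099 -0.0034  0.0113] -0.0004 [122  82  55]
(312, 294) [ 0.0113 -0.0019 -0.0428] 0.0537 [115 114 107]
(312, 300) [ 0.011  -0.0018 -0.048 ] 0.0589 [116 115 107]
(312, 306) [ 0.0112 -0.0017 -0.0535] 0.0644 [116 115 107]
(312, 312) [ 0.0115 -0.0015 -0.059 ] 0.0699 [115 114 107]
(312, 318) [ 0.0111 -0.0014 -0.0626] 0.0735 [115 114 106]
(312, 324) [ 0.0109 -0.0013 -0.0666] 0.0775 [116 115 107]
(332, 276) [-0.0024  0.008   0.0112] -0.0003 [129  78  43]
(332, 282) [-0.0059  0.008   0.0106] 0.0003 [129  77  41]
(332, 288) [-0.0102  0.0081  0.0122] -0.0013 [127  83  54]
(332, 294) [ 0.0109  0.0063 -0.042 ] 0.0529 [116 115 107]
(332, 300) [ 0.011   0.0061 -0.0479] 0.0588 [117 115 108]
(332, 306) [ 0.011  0.006 -0.053] 0.0639 [117 116 108]
(332, 312) [ 0.0109  0.0058 -0.0578] 0.0687 [116 114 106]
(332, 318) [ 0.0111  0.0057 -0.0627] 0.0736 [115 114 107]
(332, 324) [ 0.011   0.0056 -0.0667] 0.0776 [117 115 107]
(350, 276) [-0.0026  0.0183  0.0117] -0.0008 [130  76  42]
(350, 282) [-0.006   0.0183  0.011 ] -0.0001 [136  79  44]
(350, 288) [-0.01    0.0185  0.0117] -0.0008 [121  72  40]
(350, 294) [-0.0138  0.0186  0.0118] -0.0009 [124  73  39]
(350, 300) [-0.0174  0.0186  0.0113] -0.0004 [127  76  41]
(350, 306) [ 0.0066  0.0136 -0.0443] 0.0552 [33 33 32]
(350, 312) [ 0.0069  0.0132 -0.0501] 0.061 [50 50 51]
(350, 318) [ 0.0069  0.0128 -0.0548] 0.0657 [38 37 38]
(350, 324) [ 0.007   0.0124 -0.0596] 0.0705 [35 35 34]
```

View pics/w8.png

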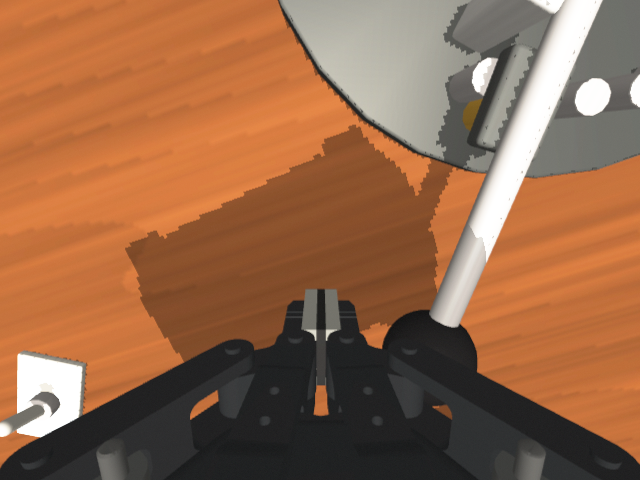

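The wrist view shows the fingertips at (322,290), now level with the ball at (430,350), with clear space between them. I'm pushing again.

>>> jog_arm(dp=[[-0.05, -0.05, 0], [-0.074, -0.07, 0], [-0.093, -0.091, 0], [-0.112, -0.113, 0], [-0.13, -0.134, 0], [-0.13, -0.134, 0]], angular=[[0, 0, 0], [0, 0, 0], [0, 0, 0], [0, 0, 0], [0, 0, 0], [0, 0, 0]])

```text
time_s: 6.68
ee_pos: [0.5705, 0.1429, 0.0112]
ee_rot: [0.0, 0.987, -0.163, -0.0]
force: [0.6, 0.8, 1.1]
grip_width: -0.0001
gripper_force: 0.1
```

```bash
python3 -c "
from h import *
lever('top9')"
```

```text
lever n 252 ang 149.85 dir 150.32
6.725 [0.5705 0.143  0.0111] [0.23 0.65 0.44]
```

>>> jog_arm(dp=[[-0.009, -0.011, 0], [-0.018, -0.022, 0], [-0.027, -0.034, 0], [-0.035, -0.045, 0], [-0.044, -0.057, 0], [-0.052, -0.068, 0], [-0.052, -0.068, 0]], angular=[[0, 0, 0], [0, 0, 0], [0, 0, 0], [0, 0, 0], [0, 0, 0], [0, 0, 0], [0, 0, 0]])

```text
time_s: 7.6
ee_pos: [0.5628, 0.1329, 0.011]
ee_rot: [0.0, 0.987, -0.163, -0.0]
force: [-0.4, 1.3, 0.4]
grip_width: -0.0003
gripper_force: 0.0
```

```bash
python3 -c "
from h import *
lever('top10')"
```

```text
lever n 197 ang 153.69 dir 156.65
7.65 [0.5629 0.1329 0.011 ] [ 0.58 -0.45 -0.29]
```

```bash
cat >> h.py <<'E'
def wl(f):
    o,c,Q,W,k=wball(f); v=W[...,:2]-[.735,.0065]; rr=np.hypot(v[...,0],v[...,1]); a=np.degrees(np.arctan2(v[...,1],v[...,0]))%360
    m=(c['color'].min(2)>130)&(W[...,2]>.057)&(W[...,2]<.07)&(rr>.12)&(rr<.19)&(c['range_z']>0)
    print('wrist lever',m.sum(),np.median(a[m]).round(2)); print(o['time_s'],o['ee_pos'].round(4),o['force'].round(2))
E
python3 -c "
from h import *
wl('w10')
cv2.imwrite('pics/w10c.png',cv2.imread('pics/w10.png'))"
```

```text
wrist lever 6502 152.81
7.65 [0.5629 0.1329 0.011 ] [ 0.58 -0.45 -0.29]
```

View pics/w10.png

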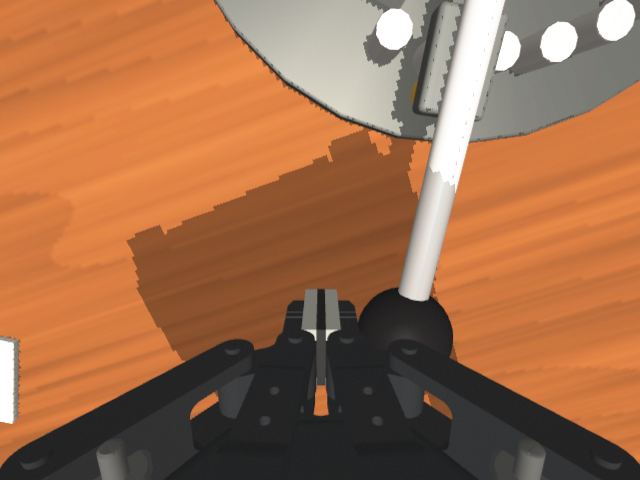

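The ball at (405,330) still touches the finger at θ≈0.12, right at the crest. I'll nudge it further.

>>> jog_arm(dp=[[-0.008, -0.011, 0], [-0.017, -0.023, 0], [-0.017, -0.023, 0]], angular=[[0, 0, 0], [0, 0, 0], [0, 0, 0]])

```text
time_s: 8.07
ee_pos: [0.5604, 0.1295, 0.0111]
ee_rot: [-0.0, 0.987, -0.163, 0.0]
force: [-1.0, 0.3, -0.7]
grip_width: 0.0004
gripper_force: 0.0
```

```bash
python3 -c "
from h import *
wl('w11');lever('top11')"
```

```text
wrist lever 6551 157.3
8.075 [0.5604 0.1295 0.0111] [-1.02  0.26 -0.66]
lever n 263 ang 157.74 dir 157.98
8.175 [0.5605 0.1295 0.0111] [ 0.75 -0.05 -0.04]
```

>>> jog_arm(dp=[[-0.031, -0.047, 0], [-0.046, -0.071, 0], [-0.061, -0.095, 0], [-0.075, -0.12, 0], [-0.089, -0.145, 0], [-0.102, -0.17, 0], [-0.114, -0.195, 0], [-0.12, -0.208, 0], [-0.126, -0.221, 0], [-0.132, -0.234, 0], [-0.132, -0.234, 0]], angular=[[0, 0, 0], [0, 0, 0], [0, 0, 0], [0, 0, 0], [0, 0, 0], [0, 0, 0], [0, 0, 0], [0, 0, 0], [0, 0, 0], [0, 0, 0], [0, 0, 0]])

```text
time_s: 9.55
ee_pos: [0.5405, 0.0943, 0.011]
ee_rot: [0.0, 0.987, -0.163, -0.0]
force: [-0.3, -0.0, 0.1]
grip_width: 0.0002
gripper_force: 0.0
```

```bash
python3 -c "
from h import *
wl('w12');lever('top12')"
```

```text
wrist lever 6754 164.97
9.55 [0.5405 0.0943 0.011 ] [-0.29 -0.04  0.06]
lever n 2 ang 168.88 dir 94.05
9.65 [0.5406 0.0945 0.011 ] [-0.65  0.49 -0.48]
```

>>> jog_arm(dp=[[-0.006, -0.013, 0], [-0.009, -0.02, 0], [-0.009, -0.02, 0]], angular=[[0, 0, 0], [0, 0, 0], [0, 0, 0]])

```text
time_s: 10.02
ee_pos: [0.5393, 0.0914, 0.011]
ee_rot: [-0.0, 0.987, -0.163, -0.0]
force: [-0.3, 0.4, 0.6]
grip_width: -0.0001
gripper_force: 0.0
```

```bash
python3 -c "
from h import *
wl('w13');lever('top13')"
```

```text
wrist lever 6802 167.47
10.025 [0.5393 0.0914 0.011 ] [-0.29  0.42  0.58]
lever n 14 ang 172.0 dir 193.05
10.125 [0.5393 0.0915 0.0111] [-0.4   0.5   0.18]
```

```bash
python3 -c "
from h import *
wl('w14');wl('w15')"
```

```text
wrist lever 6863 169.48
10.125 [0.5393 0.0915 0.0111] [-0.4   0.5   0.18]
wrist lever 6855 169.48
10.175 [0.5393 0.0915 0.0111] [-0.54  0.17 -1.1 ]
```

>>> jog_arm(dp=[[-0.018, -0.046, 0], [-0.028, -0.072, 0], [-0.038, -0.099, 0], [-0.047, -0.126, 0], [-0.055, -0.153, 0], [-0.063, -0.18, 0], [-0.07, -0.208, 0], [-0.073, -0.221, 0], [-0.077, -0.235, 0], [-0.08, -0.249, 0], [-0.08, -0.249, 0]], angular=[[0, 0, 0], [0, 0, 0], [0, 0, 0], [0, 0, 0], [0, 0, 0], [0, 0, 0], [0, 0, 0], [0, 0, 0], [0, 0, 0], [0, 0, 0], [0, 0, 0]])

```text
time_s: 11.6
ee_pos: [0.5271, 0.054, 0.011]
ee_rot: [0.0, 0.987, -0.163, -0.0]
force: [-0.2, 0.9, -0.2]
grip_width: 0.0003
gripper_force: 0.0
```

```bash
python3 -c "
from h import *
wl('w16');wl('w17')"
```

```text
wrist lever 7010 176.84
11.6 [0.5271 0.054  0.011 ] [-0.25  0.95 -0.21]
wrist lever 7004 176.86
11.65 [0.5271 0.0541 0.011 ] [-0.52  0.18  0.83]
```

>>> jog_arm(dp=[[-0.002, -0.01, 0], [-0.004, -0.02, 0], [-0.004, -0.02, 0], [-0.004, -0.02, 0]], angular=[[0, 0, 0], [0, 0, 0], [0, 0, 0], [0, 0, 0]])

```text
time_s: 12.2
ee_pos: [0.5267, 0.0511, 0.0111]
ee_rot: [-0.0, 0.987, -0.163, -0.0]
force: [-0.2, 0.1, 0.0]
grip_width: -0.0001
gripper_force: 0.0
```

```bash
python3 -c "
from h import *
wl('w18');wl('w19')"
```

```text
wrist lever 6989 177.71
12.2 [0.5267 0.0511 0.0111] [-0.2   0.15  0.03]
wrist lever 6985 177.72
12.25 [0.5267 0.0511 0.0111] [ 0.11  0.05 -0.37]
```

>>> jog_arm(dp=[[-0.001, -0.007, 0], [-0.002, -0.014, 0], [-0.002, -0.014, 0], [-0.002, -0.014, 0]], angular=[[0, 0, 0], [0, 0, 0], [0, 0, 0], [0, 0, 0]])

```text
time_s: 12.8
ee_pos: [0.5264, 0.049, 0.0111]
ee_rot: [-0.0, 0.987, -0.163, 0.0]
force: [0.2, -0.1, -0.2]
grip_width: 0.0003
gripper_force: 0.0
```

```bash
python3 -c "
from h import *
wl('w20');lever('top20')"
```

```text
wrist lever 7152 181.65
12.8 [0.5264 0.049  0.0111] [ 0.22 -0.14 -0.21]
lever n 2 ang 181.95 dir 179.67
12.9 [0.5264 0.049  0.011 ] [-0.13 -0.16 -0.72]
```

Seated in notch 3: 181.65°, which is 36.1° (0.630 rad) from home. Next I back away, lift and move to the cap.

>>> jog_arm(dp=[[0.02, 0.15, 0], [0.04, 0.25, 0], [0.04, 0.25, 0.3], [0.04, 0.25, 0.65], [0.04, 0.25, 0.95], [0.04, 0.25, 0.95]], angular=[[0, 0, 0], [0, 0, 0], [0, 0, 0], [0, 0, 0], [0, 0, 0], [0, 0, 0]])

```text
time_s: 13.65
ee_pos: [0.534, 0.0869, 0.1571]
ee_rot: [-0.001, 0.987, -0.163, 0.003]
force: [0.4, -0.0, -0.9]
grip_width: 0.0002
gripper_force: 0.0
```

>>> jog_arm(dp=[[0.1, -0.4, 0], [0.1, -0.8, 0], [0.1, -1, 0], [0.1, -1, 0]], angular=[[0, 0, 0], [0, 0, 0], [0, 0, 0], [0, 0, 0]])

```text
time_s: 14.15
ee_pos: [0.5471, -0.0651, 0.1524]
ee_rot: [0.0, 0.986, -0.164, -0.001]
force: [-0.4, 1.1, -1.2]
grip_width: 0.0001
gripper_force: 0.0
```

>>> jog_arm(dp=[[0.1, -0.4, 0], [0.1, -0.8, 0], [0.1, -1, 0], [0.1, -1, 0]], angular=[[0, 0, 0], [0, 0, 0], [0, 0, 0], [0, 0, 0]])

```text
time_s: 14.65
ee_pos: [0.5623, -0.2142, 0.1524]
ee_rot: [-0.0, 0.986, -0.164, -0.001]
force: [-0.6, 0.8, -1.0]
grip_width: 0.0003
gripper_force: 0.0
```

>>> jog_arm(dp=[[0.1, -0.4, 0], [0.1, -0.8, 0], [0.1, -1, 0], [0.1, -1, 0], [0.1, -1, 0]], angular=[[0, 0, 0], [0, 0, 0], [0, 0, 0], [0, 0, 0], [0, 0, 0]])

```text
time_s: 15.28
ee_pos: [0.578, -0.3616, 0.1533]
ee_rot: [-0.0, 0.987, -0.162, -0.0]
force: [0.0, 0.3, -0.2]
grip_width: 0.0
gripper_force: 0.0
```

```bash
python3 -c "
from h import *
lever('top21')
o,c,Q,W,k=wball('w21')
C=c['color'].astype(int);m=(C[...,0]>C[...,2]+70)&(W[...,2]>.040)&(W[...,2]<.056)&(np.hypot(W[...,0]-.577,W[...,1]+.3745)<.04)
p=W[m];print(m.sum(),((p.min(0)+p.max(0))/2).round(4),np.ptp(p,axis=0).round(4),np.median(p,0).round(4),p[:,2].max())"
```

```text
lever n 268 ang 181.35 dir 181.1
15.325 [ 0.578  -0.3615  0.1535] [-0.01 -0.62 -0.53]
1088 [ 0.5783 -0.3788  0.0448] [0.0304 0.0309 0.0088] [ 0.5797 -0.3791  0.0466] 0.04912876956572872
```

View pics/w21.png

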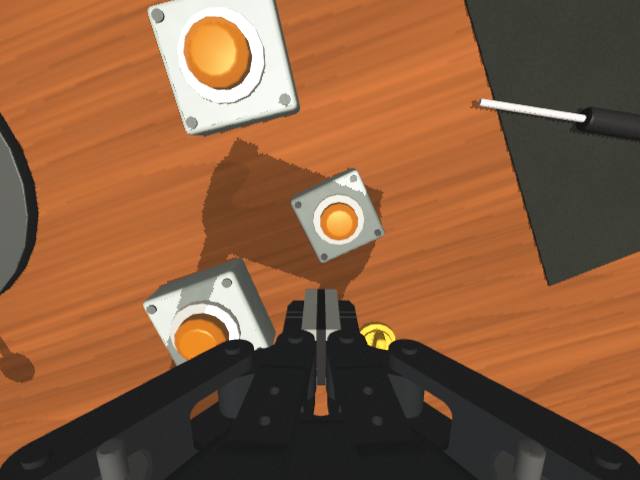

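The lever reads 181.35° from the top camera, so it is still in notch 3. The smallest amber cap is at (339,221), which puts it at world (0.578,-0.378), 16 mm further in -y.

>>> jog_arm(dp=[[0, -0.107, 0], [0, -0.107, -0.35], [0, -0.107, -0.7], [0, -0.107, -0.85], [0, -0.107, -0.91], [0, -0.107, -0.92], [0, -0.107, -0.92]], angular=[[0, 0, 0], [0, 0, 0], [0, 0, 0], [0, 0, 0], [0, 0, 0], [0, 0, 0], [0, 0, 0]])

```text
time_s: 16.25
ee_pos: [0.578, -0.38, 0.0169]
ee_rot: [0.0, 0.987, -0.163, 0.001]
force: [0.4, -0.6, 0.5]
grip_width: -0.0001
gripper_force: 0.0
```

>>> jog_arm(dp=[[0, 0, -0.01], [0, 0, -0.02], [0, 0, -0.03], [0, 0, -0.04], [0, 0, -0.05], [0, 0, -0.05]], angular=[[0, 0, 0], [0, 0, 0], [0, 0, 0], [0, 0, 0], [0, 0, 0], [0, 0, 0]])

```text
time_s: 17.0
ee_pos: [0.5777, -0.3797, 0.0083]
ee_rot: [0.0, 0.987, -0.163, 0.0]
force: [2.8, -1.2, 5.1]
grip_width: -0.0004
gripper_force: 2.4
```

```bash
python3 -c "
from h import *
o,c,Q,W,k=wball('w22'); print(o['ee_pos'],o['force'])
for v in (284,290,296): print(W[v,312].round(4),c['color'][v,312])
cv2.imwrite('pics/w22c.png',cv2.resize(c['color'][220:360,220:420,::-1],None,fx=4,fy=4))"
```

```text
[ 0.57768236 -0.37969069  0.00826747] [ 2.83791305 -1.24262086  5.0939935 ]
[ 0.5892 -0.3813  0.0411] [240 154  62]
[ 0.589  -0.3814  0.0472] [102 102  95]
[ 0.5886 -0.3814  0.0522] [101 100  92]
```

View pics/w22c.png

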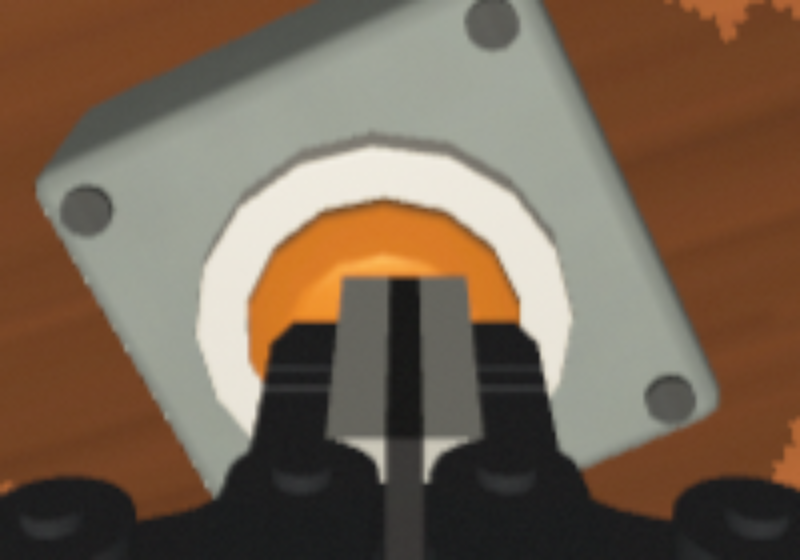

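The fingertips at (405,280 in the crop) are centred on the amber cap and have started to press it. I'm continuing to the bottom.

>>> jog_arm(dp=[[0, 0, -0.008], [0, 0, -0.016], [0, 0, -0.023], [0, 0, -0.023]], angular=[[0, 0, 0], [0, 0, 0], [0, 0, 0], [0, 0, 0]])

```text
time_s: 17.55
ee_pos: [0.578, -0.3799, 0.0076]
ee_rot: [0.001, 0.987, -0.163, 0.001]
force: [-8.7, 6.4, 34.1]
grip_width: 0.0001
gripper_force: 16.8
```

```bash
cat > cap.py <<'E'
from h import *
o,c,Q,W,k=wball('w23'); print(o['ee_pos'],o['force'])
C=c['color'].astype(int);m=(C[...,0]>C[...,2]+100)&(W[...,2]>.034)&(W[...,2]<.056)&(np.hypot(W[...,0]-.578,W[...,1]+.378)<.018)
p=W[m];rr=np.hypot(p[:,0]-.578,p[:,1]+.378)
for a in (11,12,13,14,15): s=(rr>a*.001)&(rr<a*.001+.001); print(a,s.sum(),p[s,2].mean().round(4) if s.any() else '')
E
python3 cap.py; python3 - <<'E'
import sys; sys.path.insert(0,'.')
import numpy as np
from scipy.spatial.transform import Rotation as Ro
c=dict(np.load('w21.npz'));v,u=np.mgrid[0:480,0:640];z=c['range_z']
P=np.stack([(u-c['cx'])*z/c['fx'],(v-c['cy'])*z/c['fy'],z],-1);T=c['T_tool_cam']
W=(P@T[:3,:3].T+T[:3,3])@Ro.from_quat([.987,-.162,0,0]).as_matrix().T+[.578,-.3615,.1535]
C=c['color'].astype(int);m=(C[...,0]>C[...,2]+100)&(W[...,2]>.034)&(W[...,2]<.056)&(np.hypot(W[...,0]-.578,W[...,1]+.378)<.018)&(W[...,0]>.585)
p=W[m];rr=np.hypot(p[:,0]-.578,p[:,1]+.378)
for a in (11,12,13,14,15): s=(rr>a*.001)&(rr<a*.001+.001); print('up',a,s.sum(),p[s,2].mean().round(4) if s.any() else '')
E
```

```text
[ 0.57795182 -0.3799044   0.00756286] [-8.72974759  6.3680663  34.14318981]
11 122 0.04
12 185 0.0393
13 216 0.0386
14 237 0.0379
15 197 0.0372
up 11 35 0.0466
up 12 41 0.0458
up 13 50 0.045
up 14 45 0.0441
up 15 48 0.0432
```

The dome sits about 6 mm lower than when up, and the force rose steeply at the stop, so the cap is fully down. Now I release it and lift.

>>> jog_arm(dp=[[0, 0, 0.03], [0, 0, 0.1], [0, 0, 0.4], [0, 0, 0.8], [0, 0, 0.95], [0, 0, 0.95], [0, 0, 0.95]], angular=[[0, 0, 0], [0, 0, 0], [0, 0, 0], [0, 0, 0], [0, 0, 0], [0, 0, 0], [0, 0, 0]])

```text
time_s: 18.48
ee_pos: [0.5769, -0.3791, 0.1457]
ee_rot: [-0.001, 0.987, -0.163, -0.001]
force: [-1.4, -0.4, -0.7]
grip_width: 0.0002
gripper_force: 0.0
```

```bash
python3 cap.py; python3 -c "
from h import *
lever('top24')
a=dict(np.load('top1.npz'))['color'].astype(int);b=dict(np.load('top24.npz'))['color'].astype(int)
for n,u,v in (('toggle',147,262),('rocker',143,317),('knob',521,325)): print(n,abs(a-b)[v-18:v+18,u-18:u+18].mean())"
```

```text
[ 0.57692891 -0.37908796  0.14566609] [-1.37606948 -0.44512435 -0.71329569]
11 108 0.0466
12 109 0.0458
13 122 0.0449
14 99 0.0443
15 76 0.0433
lever n 269 ang 181.27 dir 181.33
18.575 [ 0.5769 -0.3791  0.1455] [1.18 0.2  0.31]
toggle 14.161522633744855
rocker 14.069701646090534
knob 77.14454732510288
```

```bash
python3 -c "
from bench import r
print(r.hand_in())"
```

```text
the job is handed in; nothing more can be done
None
```

The lever is seated in the third notch (measured about 0.62 rad from home), and the amber cap was then pressed fully down and sprang back. The job is handed in, but no verdict was returned. The loose parts were never approached, though my final picture comparison could not confirm they are untouched, because the knob's area had changed a lot, probably hidden by the arm.

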